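# Size-check a jar ring on the stepped cone

### The job

Of the three loose jar rings on the packing table, take the one that fits the marked step of the aluminium sizing cone: the middle step, with two dark lines round it just below; the middle-sized ring stops there. Keep hold of the ring while you slide it down the cone until it stops on that step, rather than dropping it, then let go so that it sits level. Leave the other two rings where they lie.

Things in the scene. Friction and masses are not known exactly. Their poses are not given: they have to be found in the camera images.
- gauge: Fixed, round, upright aluminium cone, 108 mm high. Origin: on its axis at table level; z up. Foot 90 mm across. Three level shoulders: lowest 30 mm up, 68 mm across; middle (marked) 62 mm up, 49 mm across (52 just below), with two dark lines at 46 to 55 mm; top 88 mm up, 34 mm across (37 just below). Above each the body tapers: 54 to 52, 40 to 37, 26 to 18 mm across; tip 10 mm across.
- ring_medium: Middle-sized of three loose brass-coloured jar rings (plain open bands, no top), lying flat on the table at the start: bore 44 mm, outside diameter 54 mm, wall 5 mm, height 20 mm, about 42 g. Origin: on its axis at the underside; z is the ring's axis, up. It stops on the marked middle step.
- ring_small: Smallest of three loose brass-coloured jar rings (plain open bands, no top), lying flat on the table at the start: bore 30 mm, outside diameter 40 mm, wall 5 mm, height 20 mm, about 35 g. Origin: on its axis at the underside; z is the ring's axis, up. It would stop on the top step.
- ring_large: Largest of three loose brass-coloured jar rings (plain open bands, no top), lying flat on the table at the start: bore 58 mm, outside diameter 68 mm, wall 5 mm, height 20 mm, about 49 g. Origin: on its axis at the underside; z is the ring's axis, up. It would stop on the lowest step.
Mind the look-alikes: they are no part of the job. There is more than one size of the gauge; the one meant has the size given above.

How it is judged (in metres and radians):
On the way:
1. the middle-sized ring is round the cone, its underside 56 to 82 mm above the table, still held in the gripper (horizontal distance between ring_medium and gauge below 0.008 m and z of ring_medium in the frame of gauge between 0.056 and 0.082 m and contact force between the fingers and ring_medium above 0.5 N), for 0.05 s.
At the end, for the whole second after the job is handed in: The middle-sized ring rests round the cone on the marked middle step: its underside 56 to 67 mm above the cone's foot (the table), its axis within 8 mm of the cone's, level within 10 degrees, at rest; the small and the large ring within 20 mm of where they began (horizontal distance between ring_medium and gauge below 0.008 m and z of ring_medium in the frame of gauge between 0.056 and 0.067 m and angle between ring_medium's own z axis and vertical below 0.17 rad and linear speed of ring_medium below 0.03 m/s and not (distance of ring_small from where it was at the start of the episode above 0.02 m) and not (distance of ring_large from where it was at the start of the episode above 0.02 m)); the robot touches nothing.
It fails at once if the small or the large ring is moved more than 20 mm (distance of any of ring_small, ring_large from where it was at the start of the episode above 0.02 m).
It also fails if it takes over 43 s, if anything falls off the work surface, if the arm or the gripper's body presses on something with over 40 N, if the wrist force passes 120 N, or if a joint passes its speed limit or range.

### The arm

A 7-joint arm with a two-finger parallel gripper is mounted at the origin on the work surface. World frame = base frame: x ahead of the robot, y to its left, z up, the work surface at z = 0. Lengths are in m, angles in degrees, forces in N, time in s.
With the tool pointing down it reaches from about 0.425 to 0.975 m from the base axis. Payload 16.7 kg.
Tool frame: the origin (TCP) lies midway between the tips of the shut fingers; the grasp point (between the pads) lies behind it (ctrl.pinch_z is the z of the grasp point in the tool frame, in m); z points along the fingers, x is the direction in which the jaws open and shut, and the axes are right-handed (so a half turn about z gives the same grasp; the last joint's range is limited). The gripper opens to 85 mm and grips with 20 to 120 N. Pads are 22 mm wide; open, the fingers measure 114 mm over their backs; the gripper's body (76 mm by 85 mm) begins 54 mm behind the grasp point. The pads swing forward as they close: fully open they stand 13 mm farther back than shut.
Start: joints at [-75.315, 24.414, 4.234, 92.017, -1.954, 63.644, -3.845], TCP at [0.266, 0.62, 0.231] pointing down, gripper open.
Joint ranges: [-163.25, 163.25], [-28.42, 122.38], [-70.27, 78.77], [12.13, 141.07], [-58.53, 238.53], [9.26, 117.41], [-156.51, 156.51]. Speed limits (degrees/s): [108.29, 108.29, 136.94, 136.94, 172.46, 172.46, 172.46].

### API

Orientations are given as a 3x3 rotation matrix whose columns are the frame's x, y, z axes.
In Python, from plant import ctrl gives the robot as it stands. The module is installed in compiled form; this text tells all that it offers.
- The arm moves only by the tool carry_out, never from a script. Its argument "motion" is a list that holds one entry, the list of rows, each a list of 5 numbers: the closure, from -1 (fully open) to 1 (shut), then the shift along the world's x, y, z in cm, then the turn about the world's z in degrees. In form: [[[hand, tx, ty, tz, roll], ...]]. A call has exactly 10 rows; each row shifts and turns the commanded pose from where the row before left it; what a row does not reach is not made up. A row lasts 1/8 s, in which the tool goes at most 62.5 mm and 10.7 degrees, less where a joint would pass 70% of its speed; a pose out of reach is approached as far as the arm can. A call with a gripper value outside its range is refused whole. The fingers move at their own pace and stop on an object; "grip_force" is the grip in N (left out, the last holds). Time passes only in rows, so rows that do not move let the fingers close, or fill a call up. It gives the time, the measured TCP pose, the force and the opening at its end, in the units of the state.
- ctrl.read_state(): the state, without advancing time (a new reading comes with each control period).
- ctrl.grab_frame(name): name is "scene" or "top" or "wrist"; returns a dict with "img" (480x640x3 uint8, blue, green, red), "depth" (480x640 float32, m along the optical axis (not along the pixel's ray), 0 where there is no reading), "fovy" (degrees; the focal length in pixels is half the picture's height over the tangent of half this angle, whatever the lens; pixels are square), "cx", "cy" (the principal point, pixels), "rvec" (rotation vector, rad) and "tvec" (3), from world to camera coordinates, as OpenCV has them. Camera axes: x right, y down, z forward; pixel columns grow to the right and rows downward; lengths in m; the calibration is good to about 2 mm. A picture is of the moment at which its call begins.
- ctrl.job_done(): hands the job in, once; it reports no verdict.
Trained networks look in the newest picture that a camera, given by its name, has taken for a name from the list of things; names that differ only in an ending like _2 or _b are one class to them, and where a whole thing is asked for, a point or a joint stands for the part that bears it (a point fixed in the world has none). Each returns a list of dicts, best first, with "score" (0 to 1); they miss things now and then, are a little off and sometimes report something else, mostly with a low value. They report only what shows in the picture. A call takes as long as a camera call. They do not tell look-alikes from the thing itself.
- ctrl.spot_in(thing, camera): "centre" ([column, row] as shares, 0 to 1, of the picture: columns of its width, rows of its height, amid what is visible of it).
- ctrl.regions_of(thing, camera): "region" (480x640 bool, what is visible of it) and "centre" ([column, row] as shares, 0 to 1, of the picture: columns of its width, rows of its height, amid what is visible of it).
The state is a dict: "t": time; "joint_positions": joint angles; "dq": joint speeds; "effort": joint torques, N m; "eef_pos": TCP position; "eef_rot": TCP orientation; "ft_force": force on the tool from outside, world axes, zero at the start; "wrist_torque": the same for the moment, N m; "width": finger opening in m.
Only numpy, scipy, OpenCV 4.12 (cv2) and the standard library are available. Lean on these libraries where they do the work, as an engineer would, in place of code of your own. Each camera call takes 0.05 s, during which the arm holds its last target. There are 200 camera calls.

## Working session

There is one attempt and no reset: what is moved stays moved. The work goes in short steps, Python scripts to look and compute and a tool call to move; the robot and the scene stay as the last step left them, time stands still between calls to the robot, and variables do not carry over. Pictures are saved under pics/ and viewed, about 8 in all and at most 12, crops included, and the job is handed in when it is done.

Besides the shell and the picture viewer there is one more tool, called after ">>>" by a JSON object that holds its "api" and its "payload", one argument or row to a line. carry_out: Moves the arm, as the interface text tells. Its arguments: {"type":"object","properties":{"motion":{"type":"array"},"grip_force":{"type":"number"}},"required":["motion"]}

```bash
mkdir -p pics; cat > h.py <<'E'
import numpy as np, cv2
from plant import ctrl
def cam(f):
    fl=240/np.tan(np.radians(f["fovy"])/2); R=cv2.Rodrigues(np.array(f["rvec"],float))[0]
    return fl,R,np.array(f["tvec"],float).ravel()
def pts(f,mask):
    fl,R,t=cam(f); v,u=np.nonzero(mask&(f["depth"]>0)); z=f["depth"][v,u]
    P=np.c_[(u-f["cx"])/fl*z,(v-f["cy"])/fl*z,z]
    return (P-t)@R
E
python3 - <<'E'
from h import *
s=ctrl.read_state(); print({k:np.round(s[k],3) for k in ("t","eef_pos","width","ft_force")}, ctrl.pinch_z)
for c in ("scene","top"):
    f=ctrl.grab_frame(c); cv2.imwrite(f"pics/{c}0.png",f["img"]); fl,R,t=cam(f); print(c,np.round(-R.T@t,3))
    for n in ("gauge","ring_medium","ring_small","ring_large"):
        for d in ctrl.regions_of(n,c):
            p=pts(f,d["region"]); 
            if len(p)==0: continue
            top=np.percentile(p[:,2],98); q=p[p[:,2]>top-.006]
            (cc),r=cv2.minEnclosingCircle(q[:,:2].astype(np.float32))
            print(c,n,round(d["score"],2),np.round(np.array(d["centre"])*[640,480]),"top",round(top,3),"circ",np.round(cc,3),round(r*2,3),"n",len(p), np.round(p.max(0)-p.min(0),3))
E
```

```text
{'t': np.float64(0.0), 'eef_pos': array([0.266, 0.62 , 0.231]), 'width': np.float64(0.085), 'ft_force': array([-0.506,  0.352, -0.414])} -0.0187
scene [ 0.91  -0.167  0.73 ]
scene gauge 0.91 [436. 207.] top 0.153 circ [0.395 0.284] 0.026 n 3143 [0.148 0.17  0.161]
scene gauge 0.64 [420. 284.] top 0.106 circ [0.551 0.174] 0.019 n 1830 [0.09  0.09  0.113]
scene gauge 0.62 [418. 143.] top 0.152 circ [0.188 0.355] 0.026 n 2421 [0.127 0.13  0.16 ]
scene gauge 0.15 [204. 392.] top 0.022 circ [ 0.622 -0.25 ] 0.055 n 533 [0.063 0.053 0.026]
scene ring_medium 0.88 [203. 394.] top 0.022 circ [ 0.622 -0.25 ] 0.054 n 606 [0.054 0.057 0.026]
scene ring_small 0.68 [156. 331.] top 0.022 circ [ 0.473 -0.311] 0.041 n 389 [0.053 0.041 0.025]
scene ring_large 0.44 [420. 284.] top 0.106 circ [0.551 0.174] 0.019 n 1783 [0.09  0.09  0.112]
top [0.195 0.003 1.1  ]
top gauge 0.78 [158. 329.] top 0.156 circ [0.186 0.356] 0.027 n 2609 [0.13  0.129 0.163]
top gauge 0.55 [201. 241.] top 0.156 circ [0.395 0.282] 0.026 n 2375 [0.138 0.134 0.165]
top ring_medium 0.65 [418. 155.] top 0.025 circ [ 0.623 -0.252] 0.055 n 211 [0.063 0.053 0.028]
top ring_small 0.71 [446. 223.] top 0.025 circ [ 0.474 -0.314] 0.041 n 185 [0.038 0.04  0.028]
top ring_large 0.8 [379. 201.] top 0.024 circ [ 0.499 -0.126] 0.067 n 135 [0.064 0.064 0.025]
```

```bash
python3 - <<'E'
from h import *
a=cv2.imread("pics/scene0.png"); b=cv2.imread("pics/top0.png")
cv2.imwrite("pics/c1.png",cv2.resize(a[120:440,100:500],(750,600),interpolation=cv2.INTER_CUBIC))
# refined centres from both depth pictures, by circle fit on rim-height points
from scipy.optimize import least_squares
for c in ("scene","top"):
    f=ctrl.grab_frame(c); p=pts(f,np.ones((480,640),bool))
    for n,x,y,zl,zh,rr in (("ring",.622,-.251,.012,.03,.04),("cone tip",.551,.174,.097,.125,.03),("cone mid",.551,.174,.056,.068,.04),("cone low",.551,.174,.024,.036,.05)):
        q=p[(np.hypot(p[:,0]-x,p[:,1]-y)<rr)&(p[:,2]>zl)&(p[:,2]<zh)]
        if len(q)>3: print(c,n,len(q),"zmed",np.round(np.median(q[:,2]),4),"zmax",q[:,2].max().round(4),"mid",np.round((q.max(0)+q.min(0))/2,4),"ext",np.round(np.ptp(q,axis=0),3))
    q=p[(np.hypot(p[:,0]-.7,p[:,1])<.03)]; print("table",np.median(q[:,2]))
E
```

```text
scene ring 398 zmed 0.0196 zmax 0.0239 mid [ 0.6211 -0.2503  0.018 ] ext [0.054 0.054 0.012]
scene cone tip 104 zmed 0.1047 zmax 0.11 mid [0.5511 0.1741 0.1035] ext [0.019 0.017 0.013]
scene cone mid 246 zmed 0.0621 zmax 0.0679 mid [0.5522 0.1737 0.062 ] ext [0.049 0.051 0.012]
scene cone low 313 zmed 0.0306 zmax 0.036 mid [0.5503 0.1744 0.03  ] ext [0.066 0.067 0.012]
table 0.07483742643212069
top ring 169 zmed 0.0201 zmax 0.0261 mid [ 0.6238 -0.2519  0.0192] ext [0.055 0.052 0.014]
top cone tip 66 zmed 0.1064 zmax 0.1128 mid [0.5514 0.1728 0.1051] ext [0.02  0.019 0.016]
top cone mid 147 zmed 0.0622 zmax 0.068 mid [0.5505 0.1731 0.0622] ext [0.05  0.05  0.012]
top cone low 176 zmed 0.0307 zmax 0.0359 mid [0.5518 0.173  0.03  ] ext [0.067 0.066 0.012]
table 0.06315982356220802
```

View pics/scene0.png

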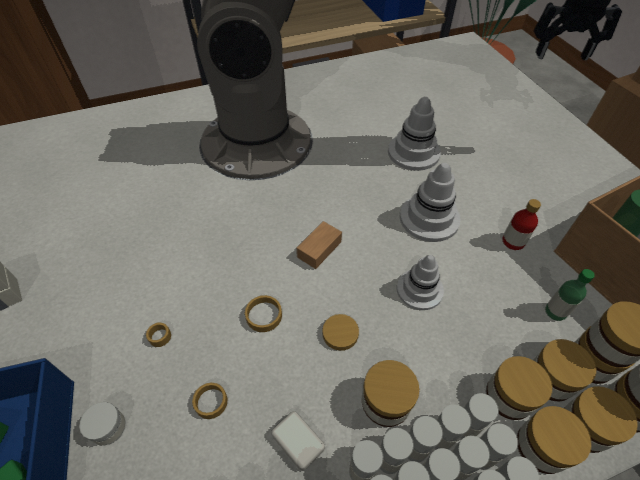

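View pics/top0.png

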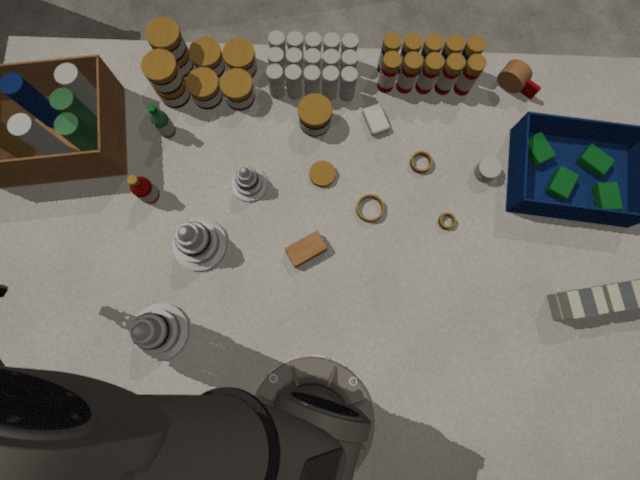

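View pics/c1.png

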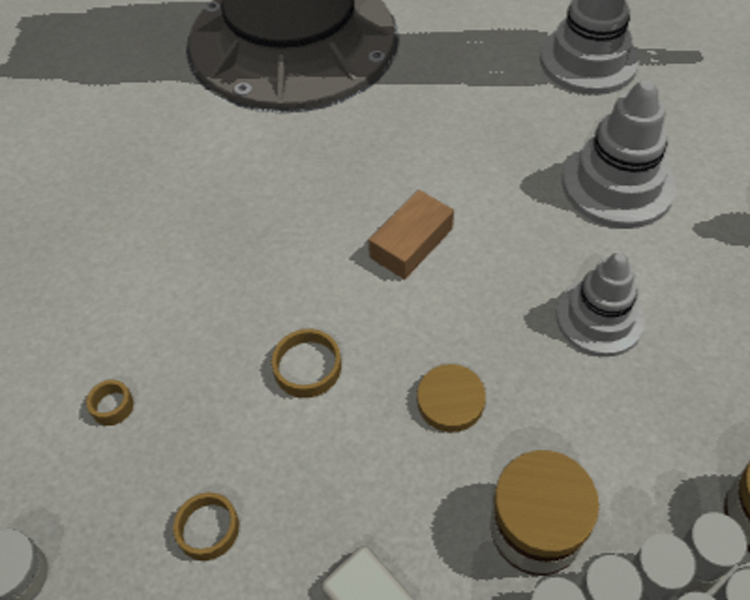

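The scene picture shows three cones: (418,143), (436,207) and (420,284). Only (420,284), at about (0.551, 0.174), is 108 mm high with a 90 mm foot; the other two are about 155 mm high. There are three open rings: small 41 mm at (157,333), medium 54 mm at (209,400), and large 67 mm at (263,313). The disc at (340,332) is a lid. The crop confirms the medium ring at about (0.622, -0.251), with its top at 20 mm.

I'll go over the cone first and look with the wrist camera on the way.

>>> {"api": "carry_out", "payload": {
  "motion": [
    [[-1,2.8,-4.4,0.2,0],[-1,2.8,-4.4,0.2,0],[-1,2.8,-4.4,0.2,0],[-1,2.8,-4.4,0.2,0],[-1,2.8,-4.4,0.2,0],[-1,2.8,-4.4,0.2,0],[-1,2.8,-4.4,0.2,0],[-1,2.8,-4.4,0.2,0],[-1,2.8,-4.4,0.2,0],[-1,0,0,0,0]]
  ],
  "grip_force": 25
}}

```text
t: 1.85
eef_pos: [0.5205, 0.2201, 0.2498]
eef_rot: [[0.4, 0.916, 0.001], [0.916, -0.4, -0.001], [-0.0, 0.001, -1.0]]
ft_force: [0.2, 0.8, -0.1]
width: 0.0853
```

```bash
cat >> h.py <<'E'
def fitc(xy,r=None):
    from scipy.optimize import least_squares
    if r: return least_squares(lambda p:np.hypot(*(xy-p).T)-r,xy.mean(0),loss="soft_l1",f_scale=.001).x
def look(name):
    f=ctrl.grab_frame("wrist"); cv2.imwrite(f"pics/{name}.png",f["img"]); return f,pts(f,np.ones((480,640),bool))
def band(p,x,y,zl,zh,r0,r1):
    d=np.hypot(p[:,0]-x,p[:,1]-y); return p[(d<r1)&(d>=r0)&(p[:,2]>zl)&(p[:,2]<zh)]
E
python3 - <<'E'
from h import *
f,p=look("w1"); fl,R,t=cam(f); print("cam",np.round(-R.T@t,3),np.round(R[2],2))
for n,zl,zh,r1 in (("tip",.09,.12,.03),("mid",.058,.066,.04),("low",.026,.034,.05)):
    q=band(p,.551,.174,zl,zh,0,r1)
    if len(q): print(n,len(q),np.round((q.max(0)+q.min(0))/2,4),np.round(np.ptp(q,axis=0),3),np.round(np.median(q,axis=0),4))
E
```

```text
cam [0.443 0.254 0.392] [ 0.3  -0.13 -0.94]
tip 697 [0.5519 0.1774 0.0999] [0.027 0.023 0.02 ] [0.5468 0.1793 0.1032]
mid 765 [0.5501 0.1766 0.062 ] [0.051 0.051 0.008] [0.5368 0.1884 0.062 ]
low 947 [0.5496 0.1765 0.03  ] [0.066 0.068 0.008] [0.5317 0.1932 0.0301]
```

View pics/w1.png

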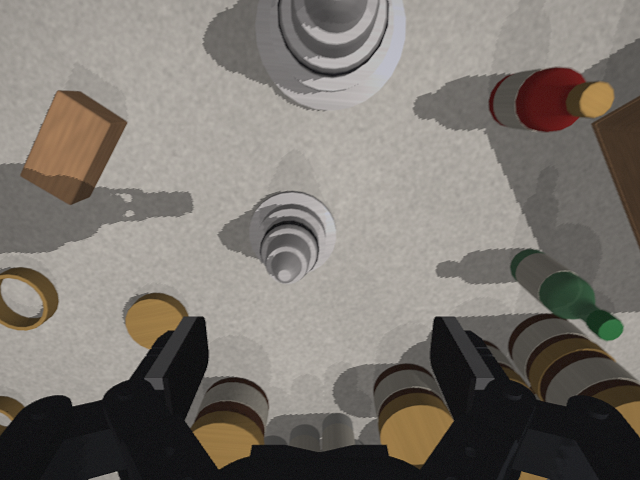

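>>> {"api": "carry_out", "payload": {
  "motion": [
    [[-1,1.1,-5.2,-0.9,0],[-1,1.1,-5.2,-0.9,0],[-1,1.1,-5.2,-0.9,0],[-1,1.1,-5.2,-0.9,0],[-1,1.1,-5.2,-0.9,0],[-1,1.1,-5.2,-0.9,0],[-1,1.1,-5.2,-0.9,0],[-1,1.1,-5.2,-0.9,0],[-1,1.1,-5.2,-0.9,0],[-1,0,0,0,0]]
  ]
}}

```text
t: 3.15
eef_pos: [0.617, -0.2472, 0.1673]
eef_rot: [[0.398, 0.917, -0.001], [0.917, -0.398, -0.001], [-0.002, -0.001, -1.0]]
ft_force: [-0.2, 0.7, 0.3]
width: 0.0852
```

```bash
python3 - <<'E'
from h import *
f,p=look("w2"); print(np.round(ctrl.read_state()["eef_pos"],4))
q=band(p,.622,-.251,.0165,.026,0,.04)
print("rim",len(q),np.round((q.max(0)+q.min(0))/2,4),np.round(np.ptp(q,axis=0),3),np.round(np.median(q,axis=0),4),fitc(q[:,:2],.0245))
q=band(p,.622,-.251,-.01,.01,.05,.08); print("table",np.median(q[:,2]))
E
```

```text
[ 0.6173 -0.2445  0.1675]
rim 1277 [ 0.6222 -0.25    0.0194] [0.053 0.053 0.006] [ 0.6214 -0.2494  0.0198] [ 0.62186563 -0.24972538]
table 0.00016384545731207458
```

>>> {"api": "carry_out", "payload": {
  "motion": [
    [[-1,0.2,-0.3,-2,0],[-1,0.3,-0.3,-3,0],[-1,0,0,-3,0],[-1,0,0,-3,0],[-1,0,0,-2,0],[-1,0,0,-1.5,0],[-1,0,0,-1.3,0],[-1,0,0,-0.8,0],[-1,0,0,0,0],[-1,0,0,0,0]]
  ]
}}

```text
t: 4.45
eef_pos: [0.6228, -0.2501, 0.0029]
eef_rot: [[0.395, 0.919, 0.001], [0.919, -0.395, -0.0], [0.0, 0.001, -1.0]]
ft_force: [-0.3, 0.4, -0.9]
width: 0.085
```

```bash
python3 - <<'E'
from h import *
f,p=look("w3"); s=ctrl.read_state(); print(np.round(s["eef_pos"],4),np.round(s["ft_force"],1))
q=band(p,.622,-.250,.0165,.024,0,.032)
print("rim",len(q),np.round((q.max(0)+q.min(0))/2,4),np.round(np.ptp(q,axis=0),3),fitc(q[:,:2],.0245))
E
```

```text
[ 0.6229 -0.2501  0.0029] [-0.6  0.3 -0.1]
rim 5575 [ 0.6222 -0.2499  0.0192] [0.054 0.053 0.005] [ 0.62152884 -0.24940531]
```

View pics/w3.png

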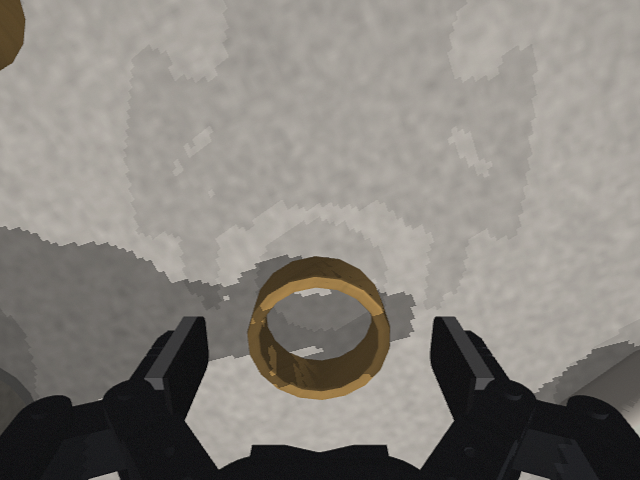

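The ring, centred at (320,330), lies midway between the pads at about 207 and 432. I'll close on it.

>>> {"api": "carry_out", "payload": {
  "motion": [
    [[1,0,0,0,0],[1,0,0,0,0],[1,0,0,0,0],[1,0,0,0,0],[1,0,0,0,0],[1,0,0,0,0],[1,0,0,0,0],[1,0,0,0,0],[1,0,0,0,0],[1,0,0,0,0]]
  ],
  "grip_force": 30
}}

```text
t: 5.75
eef_pos: [0.6226, -0.2499, 0.003]
eef_rot: [[0.395, 0.919, 0.0], [0.919, -0.395, 0.0], [0.0, 0.0, -1.0]]
ft_force: [-2.5, 1.1, 7.7]
width: 0.0533
```

>>> {"api": "carry_out", "payload": {
  "motion": [
    [[1,0,0,0.6,0],[1,0,0,1.5,0],[1,0,0,2.5,0],[1,0,0,3,0],[1,0,0,3,0],[1,0,0,3,0],[1,0,0,2,0],[1,0,0,1.4,0],[1,0,0,0,0],[1,0,0,0,0]]
  ]
}}

```text
t: 7.0
eef_pos: [0.622, -0.2496, 0.1713]
eef_rot: [[0.395, 0.919, -0.001], [0.919, -0.395, 0.0], [-0.0, -0.001, -1.0]]
ft_force: [-0.2, 0.3, -0.3]
width: 0.0536
```

```bash
cat >> h.py <<'E'
def ringfit(p,e,dz=0.017,tol=.004):
    q=band(p,e[0],e[1],e[2]+dz-tol,e[2]+dz+tol,0,.034)
    # keep the annulus 20..29 mm
    c=e[:2].copy()
    for _ in range(5):
        d=np.hypot(*(q[:,:2]-c).T); a=q[(d>.0205)&(d<.0285)]; c=fitc(a[:,:2],.0245)
    A=np.c_[a[:,:2]-c,np.ones(len(a))]; n=np.linalg.lstsq(A,a[:,2],rcond=None)[0]
    return c,n,len(a)
E
python3 - <<'E'
from h import *
f,p=look("w4"); s=ctrl.read_state(); e=np.array(s["eef_pos"]); print(np.round(e,4),np.round(s["ft_force"],1),s["width"])
q=band(p,e[0],e[1],e[2]-.02,e[2]+.05,0,.03); print(np.histogram(q[:,2]-e[2],14,(-.02,.05)))
c,n,k=ringfit(p,e); print("ring-tcp",np.round(c-e[:2],4),"tilt",np.round(n,4),k)
E
```

```text
[ 0.622  -0.2496  0.1712] [ 1.   0.8 -0.6] 0.0530207861647297
(array([   0,    0,    0,  513, 1430, 1694, 1889, 5315,  377,  422,  459,
        523,  896,   25]), array([-0.02 , -0.015, -0.01 , -0.005,  0.   ,  0.005,  0.01 ,  0.015,
        0.02 ,  0.025,  0.03 ,  0.035,  0.04 ,  0.045,  0.05 ]))
ring-tcp [-0.001   0.0008] tilt [-0.0046  0.0011  0.1877] 6081
```

View pics/w4.png

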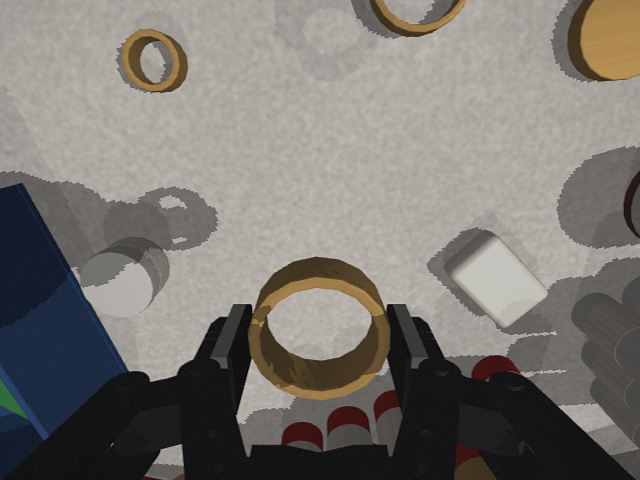

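The ring is held level in the pads, and its axis is within about 1.3 mm of the TCP. Next I'll move close to the cone, just off it so that it stays in view.

>>> {"api": "carry_out", "payload": {
  "motion": [
    [[1,-0.4,2.5,0,0],[1,-0.4,4.5,0,0],[1,-0.4,5,0,0],[1,-0.4,5,0,0],[1,-0.4,5,0,0],[1,-0.4,5,0,0],[1,-0.4,5,0,0],[1,-0.4,5,0,0],[1,-0.2,4,0,0],[1,0,0,0,0]]
  ]
}}

```text
t: 8.3
eef_pos: [0.5875, 0.164, 0.1712]
eef_rot: [[0.39, 0.921, -0.002], [0.921, -0.39, 0.0], [-0.0, -0.002, -1.0]]
ft_force: [-0.1, -0.8, -0.5]
width: 0.0533
```

>>> {"api": "carry_out", "payload": {
  "motion": [
    [[1,0,0,0,0],[1,0,0,0,0],[1,0,0,0,0],[1,0,0,0,0],[1,0,0,0,0],[1,0,0,0,0],[1,0,0,0,0],[1,0,0,0,0],[1,0,0,0,0],[1,0,0,0,0]]
  ]
}}

```text
t: 9.55
eef_pos: [0.5885, 0.1601, 0.1723]
eef_rot: [[0.395, 0.919, -0.0], [0.919, -0.395, -0.0], [-0.0, -0.0, -1.0]]
ft_force: [-0.5, -0.2, -0.9]
width: 0.0533
```

```bash
python3 - <<'E'
from h import *
f,p=look("w5"); s=ctrl.read_state(); e=np.array(s["eef_pos"]); print(s["t"],np.round(e,4),np.round(s["ft_force"],1),s["width"])
c,n,k=ringfit(p,e); print("ring-tcp",np.round(c-e[:2],4),"tilt",np.round(n,4),k)
for nm,zl,zh,r1 in (("tip",.1065,.112,.012),("top sh",.0865,.0895,.022),("mid",.0605,.0635,.03),("low",.0285,.0315,.04),("top side",.075,.086,.03)):
    q=band(p,.551,.1755,zl,zh,0,r1)
    if len(q): print(nm,len(q),np.round((q.max(0)+q.min(0))/2,4),np.round(np.ptp(q,axis=0),3),np.round(np.median(q,axis=0),4))
E
```

```text
9.6 [0.5884 0.1602 0.1723] [-0.2 -0.   0.1] 0.05326627704355639
ring-tcp [-0.001   0.0007] tilt [-0.0028  0.0017  0.1888] 6034
tip 425 [0.5506 0.1765 0.1083] [0.013 0.014 0.004] [0.5506 0.1767 0.1079]
top sh 1286 [0.5507 0.1767 0.088 ] [0.035 0.035 0.003] [0.5486 0.1779 0.0881]
mid 1248 [0.5505 0.1765 0.062 ] [0.05  0.05  0.003] [0.5399 0.1836 0.0621]
low 1566 [0.5508 0.1765 0.03  ] [0.068 0.067 0.003] [0.5326 0.1868 0.0302]
top side 336 [0.5503 0.177  0.0805] [0.037 0.037 0.011] [0.5369 0.183  0.084 ]
```

View pics/w5.png

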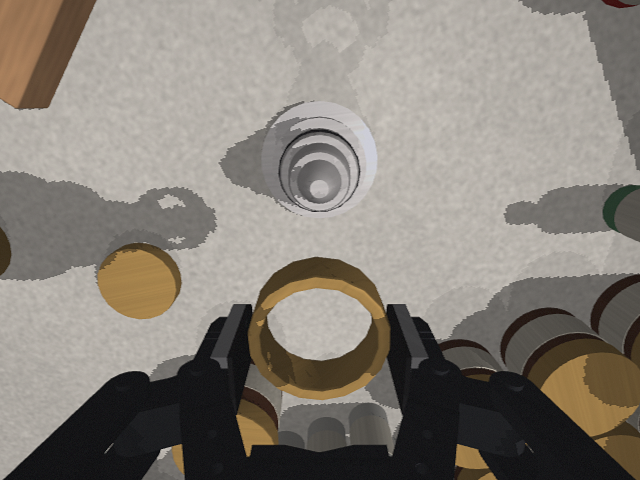

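The cone's tip is at about (319,187) and the ring at (320,330). Ring to cone is (-3.7, +1.6) cm. I'll go over it and down until the ring surrounds the tip, then check at the same height.

>>> {"api": "carry_out", "payload": {
  "motion": [
    [[1,-1,0.4,0,0],[1,-1.5,0.7,0,0],[1,-1.2,0.5,0,0],[1,0,0,-1,0],[1,0,0,-2,0],[1,0,0,-2,0],[1,0,0,-1,0],[1,0,0,0,0],[1,0,0,0,0],[1,0,0,0,0]]
  ]
}}

```text
t: 10.85
eef_pos: [0.5518, 0.1762, 0.1129]
eef_rot: [[0.395, 0.919, 0.001], [0.919, -0.395, 0.0], [0.001, 0.001, -1.0]]
ft_force: [0.9, -0.2, -1.0]
width: 0.0532
```

```bash
cat > chk.py <<'E'
from h import *; import sys
f,p=look(sys.argv[1]); s=ctrl.read_state(); e=np.array(s["eef_pos"]); print(s["t"],np.round(e,4),np.round(s["ft_force"],1),s["width"])
c,n,k=ringfit(p,e); print("ring-tcp",np.round(c-e[:2],4),"ring",np.round(c,4),"tilt",np.round(n,4),k)
for nm,zl,zh,r1 in (("tip",.1065,.112,.012),("tip cone",.092,.106,.016),("top sh",.0865,.0895,.0195)):
    q=band(p,.5505,.1765,zl,zh,0,r1)
    if len(q): print(nm,len(q),np.round((q.max(0)+q.min(0))/2,4),np.round(np.ptp(q,axis=0),3),np.round(np.median(q,axis=0),4))
f=ctrl.grab_frame("scene"); p=pts(f,np.ones((480,640),bool)); cv2.imwrite(f"pics/{sys.argv[1]}s.png",f["img"])
q=band(p,e[0],e[1],e[2]+.012,e[2]+.021,0,.034); print("scene rim",len(q),np.round((q.max(0)+q.min(0))/2,4),np.round(np.ptp(q,axis=0),3))
E
python3 chk.py w6
```

```text
10.9 [0.5518 0.1763 0.1129] [-0.2  0.1 -0.1] 0.05326035685434689
ring-tcp [-0.001   0.0007] ring [0.5508 0.177 ] tilt [-0.0032  0.0014  0.1294] 6082
tip 601 [0.5503 0.1767 0.1081] [0.014 0.013 0.003] [0.5502 0.1769 0.108 ]
tip cone 673 [0.5508 0.1763 0.0991] [0.018 0.022 0.014] [0.5477 0.1787 0.104 ]
top sh 434 [0.5504 0.176  0.088 ] [0.036 0.033 0.003] [0.5554 0.1806 0.088 ]
scene rim 307 [0.5511 0.1745 0.1291] [0.055 0.064 0.008]
```

View pics/w6.png

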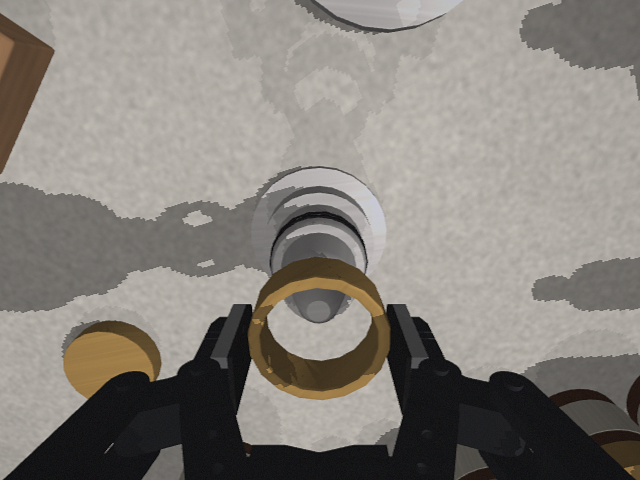

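>>> {"api": "carry_out", "payload": {
  "motion": [
    [[1,-0.03,-0.03,0,0],[1,0,0,-0.6,0],[1,0,0,-0.6,0],[1,0,0,-0.6,0],[1,0,0,-0.6,0],[1,0,0,-0.6,0],[1,0,0,-0.6,0],[1,0,0,-0.5,0],[1,0,0,0,0],[1,0,0,0,0]]
  ]
}}

```text
t: 12.2
eef_pos: [0.5513, 0.1759, 0.0714]
eef_rot: [[0.395, 0.919, 0.0], [0.919, -0.395, 0.0], [0.0, 0.0, -1.0]]
ft_force: [-0.2, 0.0, -0.4]
width: 0.0532
```

```bash
python3 chk.py w7
```

```text
12.25 [0.5513 0.1759 0.0715] [-0.8  0.5 -0.3] 0.05305157607577771
ring-tcp [-0.001   0.0006] ring [0.5503 0.1765] tilt [-0.0005 -0.0004  0.088 ] 5913
tip 986 [0.5496 0.1769 0.108 ] [0.014 0.014 0.003] [0.5498 0.177  0.1079]
tip cone 2473 [0.5488 0.1771 0.099 ] [0.021 0.023 0.014] [0.5438 0.1801 0.1   ]
top sh 2365 [0.5498 0.1767 0.088 ] [0.035 0.035 0.003] [0.5423 0.1822 0.0881]
scene rim 422 [0.5517 0.1739 0.0879] [0.052 0.061 0.009]
```

No side force, and the ring's underside is at about 68 mm. I'll bring it down gently onto the step.

>>> {"api": "carry_out", "payload": {
  "motion": [
    [[1,-0.03,0,0,0],[1,0,0,-0.1,0],[1,0,0,-0.1,0],[1,0,0,-0.1,0],[1,0,0,-0.1,0],[1,0,0,-0.1,0],[1,0,0,-0.05,0],[1,0,0,-0.05,0],[1,0,0,0,0],[1,0,0,0,0]]
  ]
}}

```text
t: 13.55
eef_pos: [0.5509, 0.1759, 0.0653]
eef_rot: [[0.395, 0.919, -0.0], [0.919, -0.395, -0.0], [-0.0, -0.0, -1.0]]
ft_force: [-0.6, -0.2, -0.3]
width: 0.0533
```

```bash
python3 chk.py w8
```

```text
13.6 [0.5509 0.1758 0.0653] [-0.6  1.1 -0.5] 0.05337584278424988
ring-tcp [-0.0008  0.0006] ring [0.5501 0.1764] tilt [ 0.0074 -0.0032  0.082 ] 5154
tip 1053 [0.5502 0.177  0.108 ] [0.013 0.014 0.003] [0.5497 0.1771 0.1079]
tip cone 2767 [0.5488 0.177  0.099 ] [0.021 0.023 0.014] [0.5438 0.1802 0.0999]
top sh 2554 [0.55   0.1768 0.088 ] [0.034 0.035 0.003] [0.5421 0.1821 0.0881]
scene rim 298 [0.5507 0.173  0.0818] [0.051 0.062 0.009]
```

>>> {"api": "carry_out", "payload": {
  "motion": [
    [[1,0,0,-0.05,0],[1,0,0,-0.05,0],[1,0,0,-0.05,0],[1,0,0,0,0],[1,0,0,0,0],[1,0,0,0,0],[1,0,0,0,0],[1,0,0,0,0],[1,0,0,0,0],[1,0,0,0,0]]
  ]
}}

```text
t: 14.9
eef_pos: [0.551, 0.1759, 0.0648]
eef_rot: [[0.395, 0.919, 0.0], [0.919, -0.395, 0.001], [0.001, -0.0, -1.0]]
ft_force: [-7.8, -2.1, 19.9]
width: 0.0532
```

20 N upward: the ring has stopped on the step. I'll ease off, open and retreat.

>>> {"api": "carry_out", "payload": {
  "motion": [
    [[1,0,0,0.1,0],[1,0,0,0.03,0],[1,0,0,0,0],[-1,0,0,0,0],[-1,0,0,0,0],[-1,0,0,0,0],[-1,0,0,0,0],[-1,0,0,0,0],[-1,0,0,0,0],[-1,0,0,0,0]]
  ]
}}

```text
t: 16.15
eef_pos: [0.5509, 0.1759, 0.0651]
eef_rot: [[0.395, 0.919, -0.0], [0.919, -0.395, 0.0], [-0.0, -0.0, -1.0]]
ft_force: [-0.3, -0.3, 0.0]
width: 0.0852
```

```bash
python3 chk.py w9
```

```text
16.2 [0.5508 0.1758 0.0651] [-0.4  0.   0.2] 0.08556212056443617
ring-tcp [-0.0007  0.0006] ring [0.5501 0.1764] tilt [ 0.0057 -0.0015  0.0817] 4747
tip 1045 [0.5501 0.1767 0.1081] [0.013 0.014 0.003] [0.5498 0.1771 0.1079]
tip cone 2766 [0.549  0.1769 0.099 ] [0.021 0.023 0.014] [0.5438 0.1802 0.1001]
top sh 2551 [0.5501 0.177  0.088 ] [0.035 0.035 0.003] [0.5422 0.1822 0.0881]
scene rim 296 [0.5501 0.1747 0.0816] [0.054 0.054 0.009]
```

The ring sits free and level with its rim at 82 mm. I'll retreat straight up.

>>> {"api": "carry_out", "payload": {
  "motion": [
    [[-1,0,0,1,0],[-1,0,0,2,0],[-1,0,0,3,0],[-1,0,0,3,0],[-1,0,0,3,0],[-1,0,0,3,0],[-1,0,0,1,0],[-1,0,0,0,0],[-1,0,0,0,0],[-1,0,0,0,0]]
  ]
}}

```text
t: 17.5
eef_pos: [0.5505, 0.1757, 0.2242]
eef_rot: [[0.395, 0.919, -0.001], [0.919, -0.395, -0.001], [-0.001, -0.001, -1.0]]
ft_force: [-0.0, 0.5, 0.6]
width: 0.0855
```

```bash
python3 - <<'E'
from h import *
s=ctrl.read_state(); print(s["t"],np.round(s["eef_pos"],3),np.round(s["ft_force"],1))
f=ctrl.grab_frame("scene"); p=pts(f,np.ones((480,640),bool))
cv2.imwrite("pics/end.png",cv2.resize(f["img"][180:440,120:480],(800,578),interpolation=cv2.INTER_CUBIC))
for n,x,y,zl,zh,r in (("medium",.551,.174,.078,.086,.032),("small",.473,-.312,.012,.03,.03),("large",.499,-.126,.012,.03,.045)):
    q=band(p,x,y,zl,zh,0,r); print(n,len(q),np.round((q.max(0)+q.min(0))/2,4),np.round(np.ptp(q,axis=0),3))
f,p=look("w10"); q=band(p,.5501,.1765,.076,.088,.0205,.03); c=fitc(q[:,:2],.0245); print("wrist rim",c,np.linalg.lstsq(np.c_[q[:,:2]-c,np.ones(len(q))],q[:,2],rcond=None)[0])
E
```

```text
17.5 [0.55  0.176 0.224] [-0.   0.5  0.6]
medium 284 [0.5497 0.1749 0.082 ] [0.055 0.053 0.008]
small 244 [ 0.4734 -0.3115  0.0177] [0.041 0.039 0.011]
large 387 [ 0.4981 -0.1242  0.0182] [0.068 0.067 0.012]
wrist rim [0.55000474 0.17628872] [-0.00489273  0.0032311   0.08144726]
```

View pics/end.png

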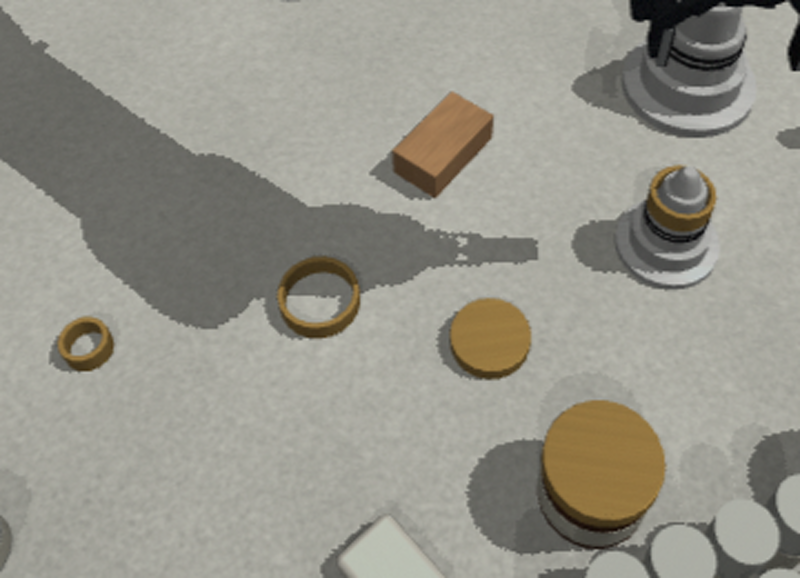

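The end picture shows the ring level round the cone at (682,200), just above the two dark lines. The small ring at (85,343) and the large ring at (319,297) have not moved.

```bash
python3 -c "from plant import ctrl; print(ctrl.job_done())"
```

```text
the job is handed in; nothing more can be done
None
```

The middle-sized ring is sitting level on the marked middle step of the 108 mm cone. I gripped it from outside and slid it down the cone, holding it until it stopped on the step (about 20 N upward). Then I eased off, opened the fingers and backed straight up. The job was handed in at about 17.6 s of the 43 s allowed.

Last checks:
- **Ring:** its rim is at 81.5 to 82 mm, so the underside is at about 62 mm. Its axis is within about 1 mm of the cone's and it tilts less than 0.5°.
- **Other two rings:** the small and large rings measure within about 2 mm of where they began, which is camera noise.
- **Gripper:** it is clear of everything, with the wrist force near zero.
- **Disagreement:** the wrist camera put the cone about 3 mm farther in y than the fixed cameras did. I therefore lined the ring up with the cone using wrist pictures only.

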